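Hang the free sign on the keeper peg

TASK

The cabin is free again: hang the green sign by its eye on the peg of the stand. Slide it along the peg until the eye has pushed up the yellow drop flap under the peg and the flap has fallen back down behind it, so that the sign hangs freely and cannot come off. Let go of it, and leave the red sign standing where it is.

Things in the scene. Friction and masses are not known exactly. Their poses are not given: they have to be found in the camera images.
- green_sign: Sign to hang: upright green plate with a white tick, 10 mm thick (x), 70 mm wide (y), on a grey foot 54 (x) x 70 (y) x 12 mm; 160 mm tall, about 0.16 kg. Origin: centre of the foot's underside, z up. Solid panel up to 62 mm, eye opening from 62 to 112 mm, bar to 122 mm, grip tab 122 to 160 mm. Both faces alike; it may hang either way round.
- green_sign_eye (a point): Centre of the green sign's eye, 87 mm above its origin; axes as the sign's. The eye is an opening straight through the plate along x, 48 mm wide (y) and 50 mm high (z).
- green_sign_tab (a point): Middle of the green sign's grip tab, 146 mm above its origin; axes as the sign's. The tab is 10 mm thick (x) and 32 mm wide (y), 38 mm high, and can be pinched from above across either.
- red_sign: The same sign in red with a white bar, 160 mm tall: a bystander to be left alone. Origin: centre of its foot's underside.
- peg_stand: Fixed stand: dark foot plate 150 (x) x 100 x 10 mm and aluminium post 24 (x) x 36 mm, 180 mm high. Origin on the table under the post's axis, z up. Its -x axis points along the level steel peg to the free tip, roughly towards the robot. Peg 16 mm wide (y), 14 mm high, top at z = 170 mm, from the post's face (x = -12 mm) to the tip (x = -130 mm), no upturned end.
- peg_tip (a point): Top of the peg at its free tip (x = -130, y = 0, z = 170 mm in the stand's frame); axes as the stand's.
- flap_hinge (a point): Hinge of the yellow flap, 12 mm behind the tip and 6 mm under the peg (x = -118, y = 0, z = 150 mm in the stand's frame). With the flap folded up, peg and flap are about 24 mm high (z 146 to 170 mm). The flap falls behind an eye once the plate is about 40 mm past this hinge.
- flap (a joint): Yellow drop flap under the peg, 16 mm wide, 4 mm thick, 40 mm long, 20 g. 0 rad: hangs straight down, lower end 46 mm below the peg's underside. It swings only inwards and up towards the post (to 1.45 rad, lying along under the peg) at a light push by the eye's lower edge, and falls back by its weight; it cannot swing outwards past 0.
Not all that is in view belongs to the job. What is meant by the green_sign is not purple, and is the larger of those in its own colour.

How it is judged:
By the outcome, as a careful person would: the job done as asked, in the order asked, and still so for the second after the job is handed in, with the robot touching nothing.
It also fails if it takes over 43 s, if anything falls off the work surface, if the arm or the gripper's body presses on something with over 40 N, if the wrist force passes 120 N, or if a joint passes its speed limit or range.

ROBOT

A 6-joint arm with a two-finger parallel gripper is mounted at the origin on a cart in front of the work surface, level with it; the furniture and walls round the work are solid. World frame = base frame: x ahead of the robot, y to its left, z up, the work surface at z = 0. Lengths are in mm, angles in rad, forces in N, time in s.
With the tool pointing down it reaches from about 350 to 975 mm from the base axis. Payload 7.1 kg.
Tool frame: the origin (TCP) lies on the front face of the gripper's body, between the roots of the fingers; the fingertips stand 80 mm ahead of it and the grasp point (between the pads) lies 61 mm ahead of it; z points along the fingers, y is the line along which they close (so a half turn about z gives the same grasp; the last joint's range is limited). The gripper opens to 88 mm and grips with 3 to 60 N. Pads are 20 mm wide; open, the fingers measure 115 mm over their backs; the gripper's body (75 mm by 178 mm) begins 61 mm behind the grasp point.
Start: joints at [-1.334, 0.423, 1.63, -0, 1.089, -0.019], TCP at [158.156, -604.642, 302.675] pointing down, gripper open.
Joint ranges: [-3, 3], [-0.9, 2.11], [0.09, 2.58], [-1.31, 4.45], [0.11, 2.69], [-2.54, 2.54]. Speed limits (rad/s): [2.39, 2.39, 3.01, 3.14, 3.14, 3.14].

INTERFACE

Orientations are given as a rotation vector (axis times angle).
In Python, from workcell import readout, vision, close_job gives the robot as it stands.
- The arm moves only by the tool servo_tool, never from a script. Its argument "plan" is a list that holds one entry, the list of rows, each a list of 7 numbers: the gripper command: -1 is fully open, 1 is shut, values between are in proportion, then the shift along the world's x, y, z in units of 40 mm (1.0 is 40 mm), then the turn, a rotation vector about the world's x, y, z in units of 5 degrees (1.0 is 5 degrees). A call has 1 to 5 rows; each row shifts and turns the commanded pose from where the row before left it; what a row does not reach is not made up. A row lasts 1/12 s, in which the tool goes at most 41.7 mm and 7.16 degrees, less where a joint would pass 70% of its speed; a pose out of reach is approached as far as the arm can. A call is refused whole if a number of a shift passes 1 or a number of a turn 1, either way. A call with a gripper value outside its range is refused whole. The fingers move at their own pace and stop on an object; the grip force is fixed at half the most. Time passes only in rows, so rows that do not move let the fingers close. It gives the time, the measured TCP pose, the force, the opening and the grip force at its end, in the units of the state.
- readout.get_obs(): the state, without advancing time (a new reading comes with each control period).
- vision.get_image(name): name is "scene" or "top" or "wrist"; returns the picture (384x512x3 uint8, red, green, blue); there is no depth.
- vision.camera_params(name): a dict with "fx", "fy", "cx", "cy" (pixels), "rvec" (rotation vector, rad) and "tvec" (3), from world to camera coordinates, as OpenCV has them; the wrist camera has in their place "hand_eye" (4x4, takes a point from camera to tool coordinates, whose origin is the TCP and whose axes are the flange's). Camera axes: x right, y down, z forward; pixel columns grow to the right and rows downward; lengths in mm; the calibration is good to about 2 mm. The wrist camera is an equidistant fisheye: a pixel r from the principal point sees the ray r / f radians off the axis. A picture is of the moment at which its call begins: read the wrist's pose just before it. camera_params takes no time and is no camera call.
- close_job(): hands the job in; it is judged then, once.
The state is a dict: "t": time; "qpos": joint angles; "qvel": joint speeds; "joint_torque": joint torques, N m; "ee_pos": TCP position; "orientation": TCP orientation; "ft_force": force on the tool from outside, world axes, zero at the start; "moment": the same for the moment, N m; "width": finger opening in mm; "grasp_force": force on a finger pad.
Only numpy, scipy, OpenCV 4.12 (cv2) and the standard library are available. Lean on these libraries where they do the work, as an engineer would, in place of code of your own. Each camera call takes 0.05 s, during which the arm holds its last target. There are 200 camera calls.

## Working session

There is one attempt and no reset: what is moved stays moved. The work goes in short steps, Python scripts to look and compute and a tool call to move; the robot and the scene stay as the last step left them, time stands still between calls to the robot, and variables do not carry over. Pictures are saved under pics/ and viewed, at most 10 in all, crops included, and the job is handed in when it is done.

Besides the shell and the picture viewer there is one more tool, called after ">>>" by a JSON object that holds its "method" and its "body", one argument or row to a line. servo_tool: Moves the arm, as the interface text tells. Its arguments: {"type":"object","properties":{"plan":{"type":"array"}},"required":["plan"]}

```bash
mkdir -p pics; python3 - <<'E'
from workcell import readout, vision
import cv2
o=readout.get_obs();print(o['t'],o['ee_pos'],o['orientation'],o['width'])
for n in("scene","top","wrist"):
    im=vision.get_image(n);cv2.imwrite(f"pics/{n}0.png",im[:,:,::-1]);print(vision.camera_params(n))
E
```

```text
0.0 [ 158.05261576 -604.23994596  301.91094367] [-3.11445763e+00 -4.00486377e-01  2.78204821e-04] 88.07379761014928
{'fx': 410.4690357480913, 'fy': 410.4690357480913, 'cx': 262.39481358601955, 'cy': 190.07790532971637, 'rvec': array([ 0.68767016, -2.34551438,  1.43365432]), 'tvec': array([414.06708631, 257.69224302, 924.22127856])}
{'fx': 376.78905396981895, 'fy': 376.78905396981895, 'cx': 254.23933943717458, 'cy': 192.58321217806258, 'rvec': array([ 2.04348851, -2.18388905,  0.22259615]), 'tvec': array([  -4.03108771,  532.85098708, 1013.37565182])}
{'fx': 297.3186396354542, 'fy': 297.3186396354542, 'cx': 257.3654693308218, 'cy': 198.74545958842077, 'hand_eye': array([[-5.39027911e-04, -9.65378746e-01, -2.60851655e-01,
         7.13315470e+01],
       [ 9.99999845e-01, -5.56826621e-04, -5.67081857e-06,
         2.62026571e-01],
       [-1.39774658e-04, -2.60851618e-01,  9.65378897e-01,
        -8.18752590e+01],
       [ 0.00000000e+00,  0.00000000e+00,  0.00000000e+00,
         1.00000000e+00]])}
```

View pics/scene0.png

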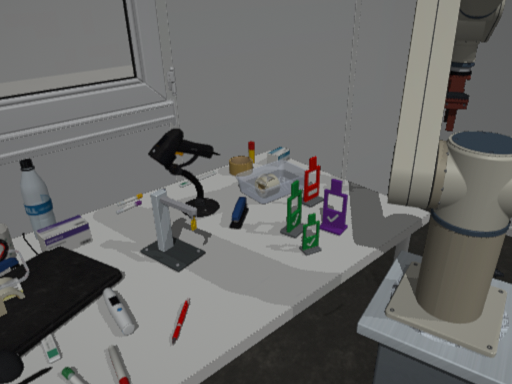

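View pics/top0.png

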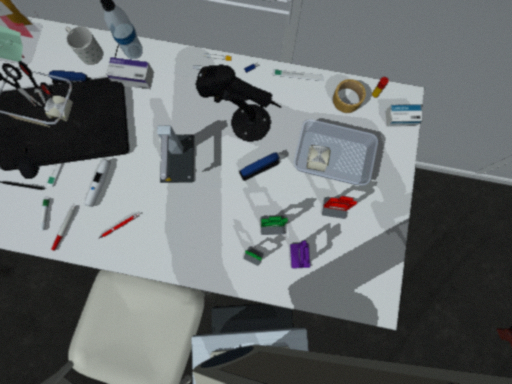

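The scene view shows the large green sign at (293,212), red at (312,185), purple at (334,208), small green at (311,235) and the stand at (170,230). In the top view the large green sign is at (273,223) and the stand at (177,158). Next I'll zoom in.

```bash
python3 - <<'E'
import cv2,numpy as np
s=cv2.imread('pics/scene0.png');t=cv2.imread('pics/top0.png')
def c(im,x,y):
    p=cv2.resize(im[y:y+75,x:x+100],None,fx=4,fy=4,interpolation=cv2.INTER_CUBIC)
    p=np.clip(p*1.3,0,255).astype(np.uint8)
    for k in range(0,100,10):
        cv2.line(p,(k*4,0),(k*4,5 if k%50 else 12),(0,0,255),1)
    for k in range(0,75,10):cv2.line(p,(0,k*4),(5,k*4),(0,0,255),1)
    return p
cv2.imwrite('pics/z0.png',np.vstack([np.hstack([c(s,130,190),c(s,255,175)]),np.hstack([c(t,140,115),c(t,230,195)])]))
E
```

```text
(no output)
```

View pics/z0.png

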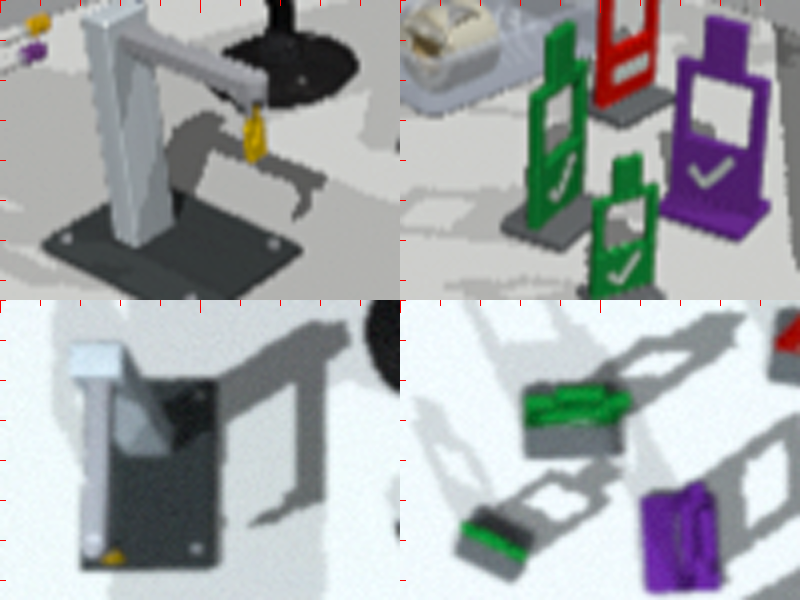

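The zoom shows the stand with its peg running toward the bottom of the top view (tip at about (163,179)). The big green sign's foot corners are at about (261,234) and (286,233), and its panel is roughly parallel to the image's horizontal.

```bash
cat > h.py <<'E'
import cv2,numpy as np
from workcell import vision
P={n:vision.camera_params(n) for n in("scene","top")}
def ray(n,u,v,z):
    p=P[n];R=cv2.Rodrigues(p['rvec'])[0];c=-R.T@p['tvec']
    d=R.T@[(u-p['cx'])/p['fx'],(v-p['cy'])/p['fy'],1.]
    return c+d*(z-c[2])/d[2]
def proj(n,X):
    p=P[n];K=np.array([[p['fx'],0,p['cx']],[0,p['fy'],p['cy']],[0,0,1.]])
    return cv2.projectPoints(np.float64(X).reshape(-1,1,3),p['rvec'],p['tvec'],K,None)[0][:,0]
E
python3 - <<'E'
from h import *
O={'s1':('scene',130,190,0,0),'s2':('scene',255,175,400,0),'t1':('top',140,115,0,300),'t2':('top',230,195,400,300)}
def f(k,x,y,z,l):
    n,a,b,ox,oy=O[k];print(k,l,ray(n,a+(x-ox)/4-.4,b+(y-oy)/4-.4,z).round(1))
f('t1',219,380,10,'plate TR');f('t1',217,570,10,'BR');f('t1',82,567,10,'BL')
f('t1',93,557,170,'peg tip');f('t1',95,375,170,'peg root');f('t1',97,343,180,'post top back mid');f('t1',97,378,180,'post top front mid')
f('s1',42,245,10,'plateL');f('s1',302,248,10,'plateR');f('s1',175,190,10,'plate back?')
f('s1',254,76,170,'peg tip');f('s1',85,22,180,'post top L');f('s1',145,10,180,'post top R')
f('t2',524,456,12,'foot BL');f('t2',622,458,12,'BR');f('t2',526,384,12,'TL')
f('t2',556,391,160,'tab L');f('t2',604,387,160,'tab R');f('t2',525,402,122,'shoulder L');f('t2',630,400,122,'sh R')
f('s2',502,222,12,'foot left');f('s2',562,244,12,'foot front');f('s2',592,208,12,'foot right')
f('s2',546,30,160,'tab l');f('s2',575,22,160,'tab r');f('s2',530,92,122,'sh l');f('s2',585,72,122,'sh r')
f('t2',770,382,12,'red BL')
E
```

```text
t1 plate TR [733.7 130.8  10. ]
t1 BR [584.6 137.3  10. ]
t1 BL [593.6 237.6  10. ]
t1 peg tip [558.6 191.6 170. ]
t1 peg root [680.9 188.3 170. ]
t1 post top back mid [698.8 184.3 180. ]
t1 post top front mid [674.8 184.7 180. ]
s1 plateL [734.3 234.6  10. ]
s1 plateR [583.5 143.8  10. ]
s1 plate back? [705.5 137.8  10. ]
s1 peg tip [565.8 190.6 170. ]
s1 post top L [689.3 207.8 180. ]
s1 post top R [669.1 176.  180. ]
t2 foot BL [418.5 -50.2  12. ]
t2 BR [ 412.3 -120.6   12. ]
t2 TL [470.7 -55.3  12. ]
t2 tab L [443.6 -70.1 160. ]
t2 tab R [ 444.1 -100.4  160. ]
t2 shoulder L [443. -51. 122.]
t2 sh R [ 439.7 -119.6  122. ]
s2 foot left [466.5 -51.6  12. ]
s2 foot front [415.9 -49.4  12. ]
s2 foot right [ 420.5 -102.8   12. ]
s2 tab l [448.3 -77.6 160. ]
s2 tab r [437.5 -99.3 160. ]
s2 sh l [447.4 -55.4 122. ]
s2 sh r [ 429.6 -101.8  122. ]
t2 red BL [ 460.3 -232.7   12. ]
```

Estimates: the green sign is at about (443,-86) with yaw about -4.5°. The peg tip is at about (561,191), with the stand's yaw about -2.3°. I'll pinch the tab across y, which means turning the tool about -19° on the way.

>>> {"method": "servo_tool", "body": {
  "plan": [
    [[-1,0.35,0.65,0.1,0,0,-0.19],[-1,0.35,0.65,0.1,0,0,-0.19],[-1,0.35,0.65,0.1,0,0,-0.19],[-1,0.35,0.65,0.1,0,0,-0.19],[-1,0.35,0.65,0.1,0,0,-0.19]]
  ]
}}

```text
t: 0.57
ee_pos: [228.4, -473.3, 322.5]
orientation: [-3.129, -0.269, 0.0]
ft_force: [0.6, 0.6, 0.2]
width: 87.6
grasp_force: 0.0
```

>>> {"method": "servo_tool", "body": {
  "plan": [
    [[-1,0.35,0.65,0,0,0,-0.19],[-1,0.35,0.65,0,0,0,-0.19],[-1,0.35,0.65,0,0,0,-0.19],[-1,0.35,0.65,0,0,0,-0.19],[-1,0.35,0.65,0,0,0,-0.19]]
  ]
}}

```text
t: 0.98
ee_pos: [298.4, -343.2, 322.6]
orientation: [-3.138, -0.14, 0.0]
ft_force: [0.9, -0.7, -0.5]
width: 87.9
grasp_force: 0.0
```

>>> {"method": "servo_tool", "body": {
  "plan": [
    [[-1,0.35,0.65,0,0,0,-0.19],[-1,0.35,0.65,0,0,0,-0.19],[-1,0.35,0.65,0,0,0,-0.19],[-1,0.35,0.65,0,0,0,-0.19],[-1,0.35,0.65,0,0,0,-0.19]]
  ]
}}

```text
t: 1.4
ee_pos: [368.5, -213.2, 322.7]
orientation: [-3.142, -0.01, -0.0]
ft_force: [0.1, -0.6, 0.4]
width: 88.0
grasp_force: 0.0
```

>>> {"method": "servo_tool", "body": {
  "plan": [
    [[-1,0.37,0.64,0,0,0,-0.19],[-1,0.37,0.64,0,0,0,-0.19],[-1,0.37,0.64,0,0,0,-0.19],[-1,0.37,0.64,0,0,0,-0.19],[-1,0.37,0.63,0,0,0,-0.19]]
  ]
}}

```text
t: 1.82
ee_pos: [442.5, -85.5, 322.7]
orientation: [-3.139, 0.12, 0.0]
ft_force: [-0.0, -0.6, 0.4]
width: 87.9
grasp_force: 0.0
```

```bash
python3 - <<'E'
from workcell import readout, vision
import cv2
from h import *
o=readout.get_obs();print(o['t'],o['ee_pos'],o['orientation'])
np.savez('w1',p=o['ee_pos'],r=o['orientation'])
im=vision.get_image('wrist');cv2.imwrite('pics/w1.png',cv2.resize(im[:,:,::-1],(800,600),interpolation=cv2.INTER_CUBIC))
E
```

```text
1.8167 [442.51829193 -85.54270089 322.65434813] [-3.13926071e+00  1.20200507e-01  1.01411293e-04]
```

View pics/w1.png

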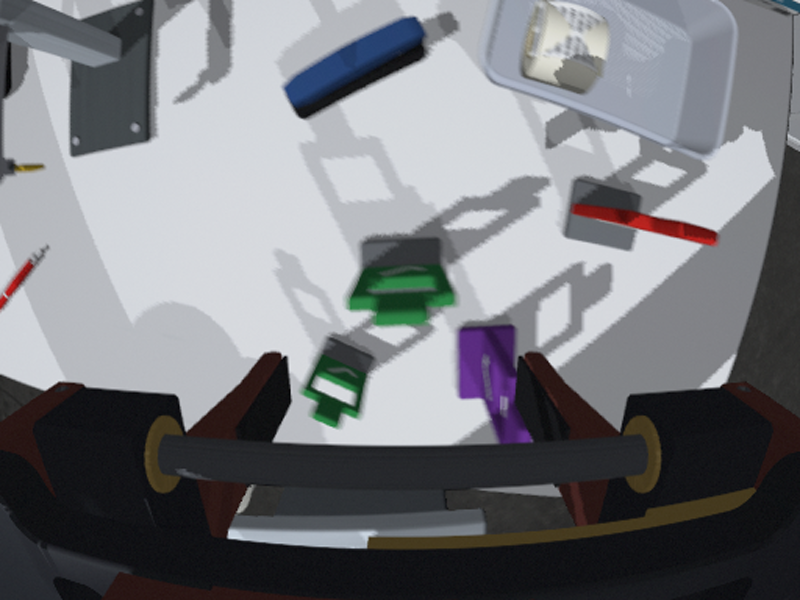

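The wrist view shows the green tab top at about (402,318), shoulders at (349,303) and (455,303), and far foot corners at (363,240) and (439,240). All fingers are clear of the neighbours.

```bash
cat >> h.py <<'E'
def wray(o,u,v,z):
    p=vision.camera_params('wrist');T=p['hand_eye'];R=cv2.Rodrigues(np.float64(o['r']))[0]
    a=np.array([u-p['cx'],v-p['cy']]);r=np.hypot(*a);th=r/p['fx'];d=np.r_[a/r*np.sin(th),np.cos(th)]
    c=R@T[:3,3]+o['p'];d=R@T[:3,:3]@d
    return (c+d*(z-c[2])/d[2]).round(1)
E
python3 - <<'E'
from h import *
o=np.load('w1.npz');s=.64
for l,x,y,z in[('tabL',376,321,160),('tabR',428,323,160),('shL',349,304,122),('shR',455,304,122),('footTL',363,240,12),('footTR',439,240,12)]:
    print(l,wray(o,x*s,y*s,z))
E
```

```text
tabL [443.  -71.4 160. ]
tabR [439.7 -99.8 160. ]
shL [444.4 -52.3 122. ]
shR [ 439.3 -118.9  122. ]
footTL [472.4 -54.7  12. ]
footTR [ 467.4 -119.    12. ]
```

>>> {"method": "servo_tool", "body": {
  "plan": [
    [[-1,0.02,0,-0.58,0,0,0],[-1,0,0,-0.58,0,0,0],[-1,0,0,-0.58,0,0,0],[-1,0,0,-0.58,0,0,0],[-1,0,0,-0.57,0,0,0]]
  ]
}}

```text
t: 2.28
ee_pos: [442.8, -86.9, 206.0]
orientation: [3.139, -0.119, 0.0]
ft_force: [0.0, -0.2, 0.7]
width: 87.5
grasp_force: 0.0
```

>>> {"method": "servo_tool", "body": {
  "plan": [
    [[1,0,0,0,0,0,0],[1,0,0,0,0,0,0],[1,0,0,0,0,0,0],[1,0,0,0,0,0,0],[1,0,0,0,0,0,0]]
  ]
}}

```text
t: 2.7
ee_pos: [443.7, -87.3, 208.4]
orientation: [3.139, -0.119, 0.004]
ft_force: [-0.3, 0.5, -1.0]
width: 57.8
grasp_force: 0.0
```

>>> {"method": "servo_tool", "body": {
  "plan": [
    [[1,0,0,0,0,0,0],[1,0,0,0,0,0,0],[1,0,0,0,0,0,0],[1,0,0,0,0,0,0],[1,0,0,0,0,0,0]]
  ]
}}

```text
t: 3.12
ee_pos: [443.1, -87.0, 207.3]
orientation: [-3.139, 0.119, -0.001]
ft_force: [-1.0, 1.6, 2.7]
width: 31.9
grasp_force: 30.0
```

>>> {"method": "servo_tool", "body": {
  "plan": [
    [[1,0,0,0.2,0,0,0],[1,0,0,0.4,0,0,0],[1,0,0,0.4,0,0,0],[1,0,0,0.4,0,0,0],[1,0,0.2,0.38,0,0,0]]
  ]
}}

```text
t: 3.53
ee_pos: [442.8, -79.6, 279.3]
orientation: [3.139, -0.12, -0.001]
ft_force: [0.2, 0.1, -2.0]
width: 32.0
grasp_force: 30.0
```

>>> {"method": "servo_tool", "body": {
  "plan": [
    [[1,0.1,0.4,0,0,0,0.08],[1,0.1,0.5,0,0,0,0.08],[1,0.1,0.5,0,0,0,0.08],[1,0.1,0.5,0,0,0,0.08],[1,0.1,0.5,0,0,0,0.08]]
  ]
}}

```text
t: 3.95
ee_pos: [462.7, 17.8, 278.6]
orientation: [3.141, -0.064, -0.001]
ft_force: [1.3, 0.3, -2.0]
width: 31.8
grasp_force: 30.0
```

>>> {"method": "servo_tool", "body": {
  "plan": [
    [[1,0.1,0.5,0,0,0,0],[1,0.1,0.5,0,0,0,0],[1,0.1,0.5,0,0,0,0],[1,0.1,0.5,0,0,0,0],[1,0.1,0.5,0,0,0,0]]
  ]
}}

```text
t: 4.37
ee_pos: [482.7, 117.9, 278.4]
orientation: [3.141, -0.064, -0.001]
ft_force: [1.1, -0.1, -1.6]
width: 31.8
grasp_force: 30.0
```

>>> {"method": "servo_tool", "body": {
  "plan": [
    [[1,0.1,0.5,0,0,0,0],[1,0.1,0.5,0,0,0,0],[1,0.1,0.5,0,0,0,0],[1,0,0.3,0,0,0,0],[1,0,0.2,0,0,0,0]]
  ]
}}

```text
t: 4.78
ee_pos: [494.7, 198.0, 278.3]
orientation: [3.141, -0.063, -0.001]
ft_force: [-0.3, 0.7, -2.0]
width: 31.7
grasp_force: 30.0
```

```bash
python3 - <<'E'
from workcell import readout, vision
import cv2
from h import *
o=readout.get_obs();print(o['t'],o['ee_pos'],o['orientation'])
np.savez('w2',p=o['ee_pos'],r=o['orientation'])
w=vision.get_image('wrist')[:,:,::-1];s=vision.get_image('scene')[:,:,::-1];t=vision.get_image('top')[:,:,::-1]
z=lambda im,x,y:cv2.resize(im[y:y+75,x:x+100],(400,300),interpolation=cv2.INTER_CUBIC)
z2=lambda im,x,y:cv2.resize(im[y:y+150,x:x+200],(400,300),interpolation=cv2.INTER_CUBIC)
cv2.imwrite('pics/c2.png',np.vstack([np.hstack([z(s,150,175),z(t,130,130)]),np.hstack([z2(w,160,0),z2(w,160,130)])]))
E
```

```text
4.7833 [494.69436886 198.03170714 278.29151504] [ 3.14079427e+00 -6.25644308e-02 -7.78853010e-04]
```

View pics/c2.png

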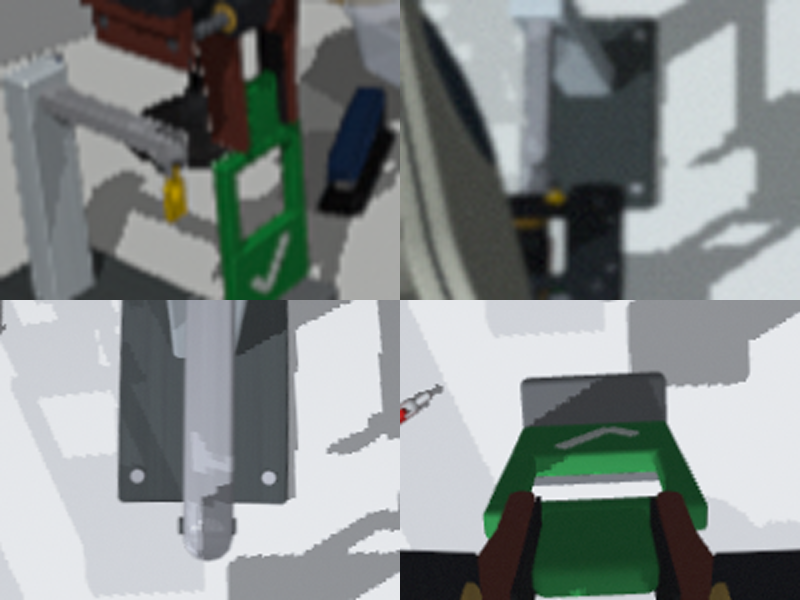

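The peg tip in the wrist view is at about (264,274). The sign hangs upright with its eye ahead of the tip and the flap down.

```bash
python3 - <<'E'
from h import *
o=np.load('w2.npz')
for l,X,Y,z in[('tipL',184,520,170),('tipR',234,520,170),('tip',208,555,170),('farL',188,320,170),('farR',239,320,170),('plL',118,500,10),('plR',290,503,10)]:
    print(l,wray(o,160+X/2,Y/2,z))
for l,X,Y,z in[('footL',522,380,83),('footR',665,373,83)]:print(l,wray(o,160+(X-400)/2,130+(Y-300)/2,z))
E
```

```text
tipL [469.6 202.7 170. ]
tipR [468.8 184.9 170. ]
tip [454.7 194.6 170. ]
farL [540.5 198.1 170. ]
farR [539.9 181.7 170. ]
plL [404.4 251.4  10. ]
plR [397.4 139.4  10. ]
footL [520.7 231.3  83. ]
footR [521.3 163.5  83. ]
```

```bash
python3 - <<'E'
from h import *
o=np.load('w2.npz')
for l,X,Y,z in[('tipL',184,520,170),('tipR',234,520,170),('tip',208,558,170),('farL',188,320,170),('farR',239,320,170),('plL',118,500,10),('plR',290,503,10)]:
    print(l,wray(o,160+X/2,(Y-300)/2,z))
E
```

```text
tipL [572.7 198.1 170. ]
tipR [572.1 182.3 170. ]
tip [560.2 191.  170. ]
farL [639.9 194.1 170. ]
farR [639.5 177.8 170. ]
plL [592.3 238.6  10. ]
plR [586.8 138.3  10. ]
```

>>> {"method": "servo_tool", "body": {
  "plan": [
    [[1,0.3,-0.04,0,0,0,-0.03],[1,0.3,-0.03,0,0,0,-0.03],[1,0.3,-0.04,0,0,0,-0.03],[1,0.3,-0.03,0,0,0,0],[1,0.3,-0.04,0,0,0,0]]
  ]
}}

```text
t: 5.35
ee_pos: [556.7, 189.0, 278.3]
orientation: [-3.141, 0.078, -0.0]
ft_force: [0.1, -0.0, -2.5]
width: 31.5
grasp_force: 30.0
```

>>> {"method": "servo_tool", "body": {
  "plan": [
    [[1,0.2,-0.01,0,0,0,0],[1,0.2,-0.01,0,0,0,0],[1,0.2,-0.01,0,0,0,0],[1,0.2,-0.01,0,0,0,0],[1,0.2,-0.01,0,0,0,0]]
  ]
}}

```text
t: 5.77
ee_pos: [595.6, 187.8, 278.2]
orientation: [3.141, -0.076, -0.0]
ft_force: [-0.0, 0.3, -2.3]
width: 31.9
grasp_force: 30.0
```

>>> {"method": "servo_tool", "body": {
  "plan": [
    [[1,0.15,-0.01,0,0,0,0],[1,0.15,-0.01,0,0,0,0],[1,0.15,-0.01,0,0,0,0],[1,0.15,-0.01,0,0,0,0],[1,0.15,-0.01,0,0,0,0]]
  ]
}}

```text
t: 6.18
ee_pos: [625.5, 185.7, 278.3]
orientation: [3.141, -0.077, 0.0]
ft_force: [0.4, 0.7, -1.9]
width: 32.0
grasp_force: 30.0
```

>>> {"method": "servo_tool", "body": {
  "plan": [
    [[1,0.12,0,0,0,0,0],[1,0,0,0,0,0,0],[1,0,0,0,0,0,0],[1,0,0,0,0,0,0]]
  ]
}}

```text
t: 6.52
ee_pos: [629.5, 185.7, 278.1]
orientation: [3.141, -0.077, -0.001]
ft_force: [0.6, -0.2, -1.8]
width: 31.8
grasp_force: 30.0
```

```bash
python3 - <<'E'
from workcell import readout, vision
import cv2
from h import *
o=readout.get_obs();print(o['t'],o['ee_pos'])
w=vision.get_image('wrist')[:,:,::-1];s=vision.get_image('scene')[:,:,::-1]
z=lambda im,x,y:cv2.resize(im[y:y+75,x:x+100],(600,450),interpolation=cv2.INTER_CUBIC)
cv2.imwrite('pics/c3.png',z(s,130,180))
E
```

```text
6.5167 [629.50878634 185.72941304 278.14104082]
```

View pics/c3.png

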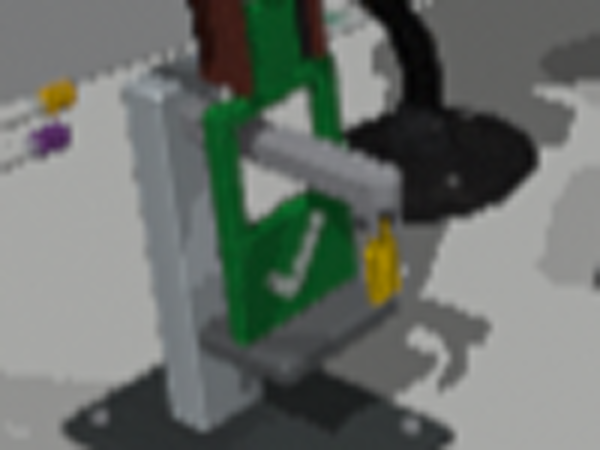

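The peg passes through the eye, and the flap at (382,262) in the crop hangs straight down on the tip side of the plate. Now I'll lower the sign onto the peg.

>>> {"method": "servo_tool", "body": {
  "plan": [
    [[1,0,0.02,-0.1,0,0,0],[1,0,0,-0.1,0,0,0],[1,0,0,-0.05,0,0,0],[1,0,0,0,0,0,0]]
  ]
}}

```text
t: 6.95
ee_pos: [629.3, 186.5, 267.3]
orientation: [3.14, -0.076, -0.002]
ft_force: [-0.8, 1.0, -2.4]
width: 31.9
grasp_force: 30.0
```

>>> {"method": "servo_tool", "body": {
  "plan": [
    [[1,0,0,-0.025,0,0,0],[1,0,0,-0.025,0,0,0],[1,0,0,0,0,0,0]]
  ]
}}

```text
t: 7.2
ee_pos: [629.7, 186.5, 266.1]
orientation: [3.141, -0.077, -0.0]
ft_force: [-0.3, -0.4, -2.4]
width: 32.2
grasp_force: 30.0
```

>>> {"method": "servo_tool", "body": {
  "plan": [
    [[1,0,0,-0.02,0,0,0],[1,0,0,0,0,0,0],[1,0,0,0,0,0,0]]
  ]
}}

```text
t: 7.45
ee_pos: [629.8, 186.5, 265.5]
orientation: [3.141, -0.077, 0.0]
ft_force: [-0.7, 0.6, -1.0]
width: 31.8
grasp_force: 30.0
```

>>> {"method": "servo_tool", "body": {
  "plan": [
    [[1,0,0,-0.02,0,0,0],[1,0,0,0,0,0,0],[1,0,0,0,0,0,0]]
  ]
}}

```text
t: 7.7
ee_pos: [629.9, 186.6, 265.3]
orientation: [-3.141, 0.077, -0.001]
ft_force: [-1.9, -0.5, 4.6]
width: 32.2
grasp_force: 30.0
```

Contact: the peg now carries the sign. I'll open slowly, then retreat upward.

>>> {"method": "servo_tool", "body": {
  "plan": [
    [[0.2,0,0,0,0,0,0],[0,0,0,0,0,0,0],[-0.2,0,0,0,0,0,0],[-0.4,0,0,0,0,0,0],[-0.6,0,0,0,0,0,0]]
  ]
}}

```text
t: 8.12
ee_pos: [629.8, 186.6, 264.5]
orientation: [3.141, -0.076, -0.0]
ft_force: [0.0, -0.3, 0.7]
width: 57.9
grasp_force: 0.0
```

>>> {"method": "servo_tool", "body": {
  "plan": [
    [[-0.8,0,0,0,0,0,0],[-0.8,0,0,0,0,0,0],[-0.8,0,0,0,0,0,0],[-0.8,0,0,0,0,0,0],[-0.8,0,0,0,0,0,0]]
  ]
}}

```text
t: 8.53
ee_pos: [629.8, 186.5, 264.7]
orientation: [-3.141, 0.077, 0.0]
ft_force: [0.2, -0.7, -0.6]
width: 79.1
grasp_force: 0.0
```

>>> {"method": "servo_tool", "body": {
  "plan": [
    [[-0.8,0,0,0.2,0,0,0],[-0.8,0,0,0.4,0,0,0],[-0.8,0,0,0.5,0,0,0],[-0.8,0,0,0.6,0,0,0],[-0.8,0,0,0.6,0,0,0]]
  ]
}}

```text
t: 8.95
ee_pos: [629.6, 186.5, 358.0]
orientation: [3.141, -0.077, -0.001]
ft_force: [-0.2, 0.1, -0.4]
width: 79.6
grasp_force: 0.0
```

>>> {"method": "servo_tool", "body": {
  "plan": [
    [[-0.8,0,0,0.4,0,0,0],[-0.8,-0.4,0,0.2,0,0,0],[-0.8,-0.5,0,0,0,0,0],[-0.8,-0.5,0,0,0,0,0],[-0.8,-0.4,0,0,0,0,0]]
  ]
}}

```text
t: 9.37
ee_pos: [556.6, 186.5, 381.6]
orientation: [-3.14, 0.077, -0.001]
ft_force: [0.6, 0.1, -0.6]
width: 79.2
grasp_force: 0.0
```

>>> {"method": "servo_tool", "body": {
  "plan": [
    [[-0.8,0,0,0,0,0,0],[-0.8,0,0,0,0,0,0],[-0.8,0,0,0,0,0,0],[-0.8,0,0,0,0,0,0],[-0.8,0,0,0,0,0,0]]
  ]
}}

```text
t: 9.78
ee_pos: [558.5, 186.5, 380.6]
orientation: [3.141, -0.077, 0.0]
ft_force: [-0.9, 0.2, 0.2]
width: 79.0
grasp_force: 0.0
```

```bash
python3 - <<'E'
from workcell import readout, vision
import cv2
from h import *
o=readout.get_obs();print(o['t'],o['ee_pos'])
w=vision.get_image('wrist')[:,:,::-1];s=vision.get_image('scene')[:,:,::-1]
z=lambda im,x,y:cv2.resize(im[y:y+75,x:x+100],(400,300),interpolation=cv2.INTER_CUBIC)
cv2.imwrite('pics/c4.png',np.vstack([np.hstack([z(s,130,180),cv2.resize(s,(400,300))]),np.hstack([cv2.resize(w,(400,300)),z(s,255,160)])]))
E
```

```text
9.7833 [558.53494127 186.52679887 380.5776386 ]
```

View pics/c4.png

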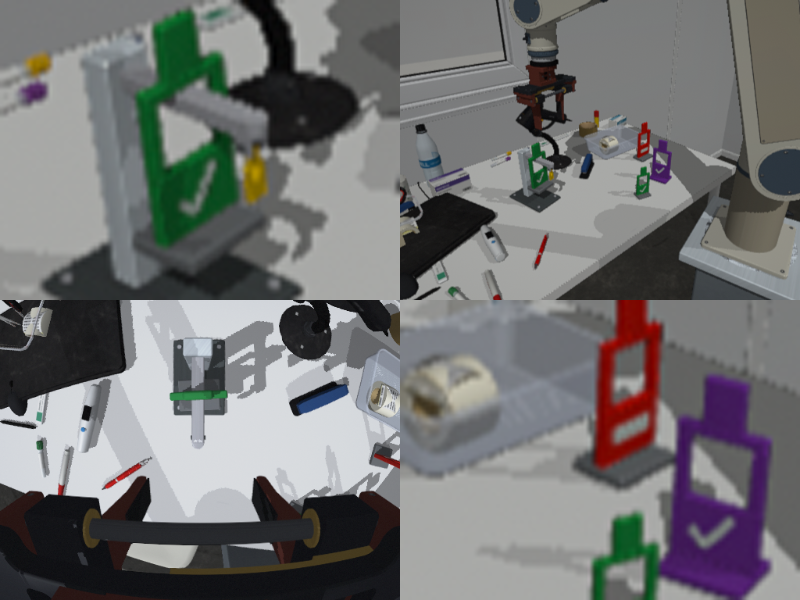

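The sign hangs on the peg with the flap down in front of it, the gripper is clear, and the red sign still stands where it was. I'll allow a short settle and then hand in.

>>> {"method": "servo_tool", "body": {
  "plan": [
    [[-0.8,0,0,0,0,0,0],[-0.8,0,0,0,0,0,0],[-0.8,0,0,0,0,0,0],[-0.8,0,0,0,0,0,0],[-0.8,0,0,0,0,0,0]]
  ]
}}

```text
t: 10.3
ee_pos: [557.8, 186.6, 380.7]
orientation: [-3.141, 0.077, 0.0]
ft_force: [-0.1, 0.3, -0.1]
width: 78.7
grasp_force: 0.0
```

```bash
python3 -c "
from workcell import close_job
print(close_job())"
```

```text
the job is handed in; nothing more can be done
None
```

The green sign hangs freely on the peg with the yellow flap down in front of it, the gripper is clear, the red sign was left standing where it was, and the job was handed in at about 10.3 s.

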